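# Leak-test a pneumatic valve: load the slide and hold it home against the sprung plunger

## Robot

A 6-joint arm with a two-finger parallel gripper is mounted at the origin on the work surface. World frame = base frame: x ahead of the robot, y to its left, z up, the work surface at z = 0. Lengths are in m, angles in rad, forces in N, time in s.
With the tool pointing down it reaches from about 0.275 to 0.975 m from the base axis. Payload 8.4 kg.
Tool frame: the origin (TCP) lies between the finger pads; the fingertips stand bot.nose_length ahead of it and the grasp point (between the pads) lies 11 mm behind it (bot.nose_length is the distance from the TCP to the fingertips, in m); z points along the fingers, y is the line along which they close (so a half turn about z gives the same grasp; the last joint's range is limited). The gripper opens to 92 mm and grips with 3 to 60 N. Pads are 20 mm wide; open, the fingers measure 128 mm over their backs; the gripper's body (75 mm by 189 mm) begins 69 mm behind the grasp point.
Start: joints at [-1.224, 0.353, 1.633, -0, 1.155, -0.002], TCP at [0.214, -0.587, 0.223] pointing down, gripper open.
Joint ranges: [-2.63, 2.63], [-0.92, 2.1], [0.06, 2.66], [-1.3, 4.44], [0, 2.69], [-3.02, 3.02]. Speed limits (rad/s): [2.22, 2.22, 2.79, 3.14, 3.14, 3.14].

## Interface

Orientations are given as a unit quaternion [w, x, y, z].
In Python, from bench import bot, snapshot, finder gives the robot as it stands. The module is installed in compiled form; this text tells all that it offers.
- The arm moves only by the tool apply_moves, never from a script. Its argument "moves" is a list of rows, each an object with "dp": the shift along the world's x, y, z in mm, a list of three; "rotation": the turn, a rotation vector about the world's x, y, z in rad, a list of three; "hand": the opening, from 0 (shut) to 1 (fully open). A call has 1 to 5 rows; each row is the pose to reach, as a shift and turn from the pose commanded when the call began; what a row does not reach only later rows make up. A row lasts 1/12 s, in which the tool goes at most 41.7 mm and 7.16 degrees, less where a joint would pass 70% of its speed; a pose out of reach is approached as far as the arm can. A call with a gripper value outside its range is refused whole. The fingers move at their own pace and stop on an object; "squeeze" is the grip in N (left out, the last holds). Time passes only in rows, so rows that repeat a pose let the fingers close. It gives the time, the measured TCP pose, the force, the opening and the grip force at its end, in the units of the state.
- bot.get_obs(): the state, without advancing time (a new reading comes with each control period).
- snapshot(name): name is "side" or "top" or "wrist"; returns a dict with "color" (420x560x3 uint8, red, green, blue), "depth" (420x560 float32, m along the optical axis (not along the pixel's ray), 0 where there is no reading), "mtx" (3x3 intrinsics, pixels), "distortion" ([k1, k2, p1, p2, k3] as OpenCV has them; the pictures are not rectified), "pose" (4x4, takes a point from camera to world coordinates); the wrist camera has in their place "mount" (4x4, takes a point from camera to tool coordinates, whose origin is the TCP and whose axes are the flange's). Camera axes: x right, y up, looking along -z (the intrinsics and any distortion apply to the point x, -y, -z); pixel columns grow to the right and rows downward; lengths in m; the calibration is good to about 2 mm. A picture is of the moment at which its call begins: read the wrist's pose just before it.
- bot.finish_job(): hands the job in; it is judged then, once.
Trained networks look in the newest picture that a camera, given by its name, has taken for a name from the list of things; names that differ only in an ending like _2 or _b are one class to them, and where a whole thing is asked for, a point or a joint stands for the part that bears it (a point fixed in the world has none). Each returns a list of dicts, best first, with "conf" (0 to 1); they miss things now and then, are a little off and sometimes report something else, mostly with a low value. They report only what shows in the picture. A call takes as long as a camera call. They do not tell look-alikes from the thing itself.
- finder.spot_in(label, camera): "centre" ([column, row] in pixels, amid what is visible of it).
- finder.cut_out(label, camera): "mask" (420x560 bool, what is visible of it) and "centre" ([column, row] in pixels, amid what is visible of it).
The state is a dict: "time_s": time; "joint_pos": joint angles; "joint_vel": joint speeds; "joint_torque": joint torques, N m; "position": TCP position; "eef_rot": TCP orientation; "contact_force": force on the tool from outside, world axes, zero at the start; "ft_torque": the same for the moment, N m; "grip_width": finger opening in m; "grasp_force": force on a finger pad.
Only numpy, scipy, OpenCV 4.12 (cv2) and the standard library are available. Lean on these libraries where they do the work, as an engineer would, in place of code of your own. Each camera call takes 0.05 s, during which the arm holds its last target. There are 200 camera calls.

## Task

Set the black valve with the blue port upright in the orange-floored nest of the test fixture's slide, blue port towards the sprung plunger, and let go of it. Then push the slide in by its red handle, so that the port presses the plunger back, until the slide is fully home on its hard stop, and finish while still holding it there with the gripper on the handle: the spring pushes it out again if released. Leave the other parts on the bench where they are.

Things in the scene. Friction and masses are not known exactly. Their poses are not given: they have to be found in the camera images.
- valve: Part to load: black valve block 60 x 32 x 46 mm (x, y, z), 0.15 to 0.3 kg, blue round port (22 mm diameter) sticking out 10 mm from its +x end; blue stripe on top at the port end, white label. Origin: centre of the block's underside, z up, x towards the port. Starts upright on the bench, x within 0.9 rad of world x. Grip across y (32 mm), fingertips 12 mm or more above the underside.
- port (a point): Centre of the valve's blue port face: 40 mm along +x from the valve's axis, 22 mm above its underside.
- fixture: Test fixture fixed to the bench: aluminium base plate 300 x 140 x 16 mm. Origin: centre of its underside; +x is the way the slide goes in, away from the robot (within 0.35 rad). Near its +x end a grey tower, 64 mm wide, x = 60 to 100 mm, 88 mm high, carries the plunger, pointing to -x. Yellow stop bar at x = 42 to 54 mm, 30 mm high.
- nest (a point): Centre of the orange nest floor on the slide, 30 mm above the bench; moves with the slide, axes as the fixture's. The valve's block belongs centred here, port to +x. Pocket: x = -35 to +35 mm, 39 mm wide. Side walls and front lip (port end) rise 8 mm above the floor; the back plate (x = -43 to -35 mm, 49 mm wide) rises 38 mm and pushes the valve.
- handle (a point): Red upright handle block on the slide behind the back plate, 14 x 36 x 50 mm (x, y, z). This point: centre of its underside, 30 mm above the bench, 85 mm to the -x side of the nest centre; axes as the fixture's. Its -x face, 7 mm from this point, flush with the rear edge of the slide's plate, is free to be pushed; it may be gripped instead.
- slide (a joint): Slide position, m: 0 fully out towards the robot, 0.070 home on the hard stop; starts between 0 and 0.025. Moves along the fixture's +x with about 1.2 N friction and no spring of its own.
- plunger (a joint): Sprung plunger, m: 0 out, grows as pressed in along the fixture's +x. Rubber tip 20 mm in diameter, 52 mm above the bench, on the slide's centre line, when out 23 mm to the +x side of the fixture's origin. The loaded valve meets it in the last 12 to 22 mm of slide travel; it pushes back with 4 N at first, 9 N with the slide home, then reading 0.012.
- relay: Bystander: relay module, 70 x 30 x 54 mm, black base, clear cover with copper coil, orange clip. Origin under its centre. Leave alone.
- sensor: Bystander: white pressure sensor block, 64 x 28 x 40 mm, brass stub on its +x end. Origin under its centre. Leave alone.
- block_a: Bystander: red-brown holding block, 85 x 70 x 32 mm. Origin under its centre. Leave alone.
- block_b: Bystander: second red-brown holding block, as block_a. Leave alone.
- elbow_a: Bystander: small black elbow fitting with blue ring and brass foot, 42 mm high. Origin under its foot. Leave alone.
- elbow_b: Bystander: second elbow fitting, as elbow_a. Leave alone.
There are look-alikes about, which are no part of the job. Leave any purple or turquoise look-alike of the valve alone.

How it is judged:
By the outcome, as a careful person would: the job done as asked, in the order asked, and still so for the second after the job is handed in, while the arm keeps its last pose, push and grip.
It also fails if it takes over 51 s, if anything falls off the work surface, if the arm or the gripper's body presses on something with over 40 N, if the wrist force passes 120 N, or if a joint passes its speed limit or range.

## Working session

There is one attempt and no reset: what is moved stays moved. The work goes in short steps, Python scripts to look and compute and a tool call to move; the robot and the scene stay as the last step left them, time stands still between calls to the robot, and variables do not carry over. Pictures are saved under pics/ and viewed, at most 10 in all, crops included, and the job is handed in when it is done.

Besides the shell and the picture viewer there is one more tool, called after "Call:" by a JSON object that holds its "name" and its "arguments", one argument or row to a line. apply_moves: Moves the arm, as the interface text tells. Its arguments: {"type":"object","properties":{"moves":{"type":"array","items":{"type":"object","properties":{"dp":{"type":"array","items":{"type":"number"}},"rotation":{"type":"array","items":{"type":"number"}},"hand":{"type":"number"}}}},"squeeze":{"type":"number"}},"required":["moves"]}

```bash
mkdir -p pics; cat > h.py <<'E'
import numpy as np, cv2
from bench import bot, snapshot, finder
from scipy.spatial.transform import Rotation as R
def Tt(o):
    q=o["eef_rot"]; T=np.eye(4); T[:3,:3]=R.from_quat([q[1],q[2],q[3],q[0]]).as_matrix(); T[:3,3]=o["position"]; return T
def snap(n):
    o=bot.get_obs(); s=snapshot(n)
    s["P"]=s["pose"] if "pose" in s else Tt(o)@s["mount"]
    return s
def cloud(s):
    "world xyz per pixel"
    h,w=s["depth"].shape; u,v=np.meshgrid(np.arange(w),np.arange(h))
    p=cv2.undistortPoints(np.stack([u,v],-1).reshape(-1,1,2).astype(np.float64),np.array(s["mtx"]),np.array(s["distortion"])).reshape(h,w,2)
    d=s["depth"]; c=np.stack([p[...,0]*d,-p[...,1]*d,-d],-1)
    W=c@s["P"][:3,:3].T+s["P"][:3,3]; W[d==0]=np.nan; return W
def save(s,f): cv2.imwrite("pics/"+f,s["color"][...,::-1])
E
python3 - <<'E'
from h import *
print(bot.nose_length, bot.get_obs())
for n in ("top","side"):
    s=snap(n); save(s,n+".png"); W=cloud(s); np.savez("/tmp/%s.npz"%n,W=W,c=s["color"])
    for l in ("valve","fixture","nest","handle","plunger"):
        for r in finder.cut_out(l,n)[:4]:
            m=r["mask"]; print(n,l,round(r["conf"],2),np.round(r["centre"]),m.sum(),np.round(np.nanmedian(W[m],0),3),np.round(np.nanmax(W[m],0),3))
E
```

```text
0.008 {'time_s': 0.0, 'joint_pos': array([-1.22441406e+00,  3.53596449e-01,  1.63411161e+00, -5.56112121e-06,
        1.15521101e+00, -2.40663090e-03]), 'joint_vel': array([0.00017617, 0.00010538, 0.00048767, 0.00107554, 0.00048086,
       0.0001908 ]), 'joint_torque': array([ 2.17289751e-03, -5.93839359e+01, -3.34215689e+01,  7.00080441e-02,
        2.33916513e-02, -1.44958276e-04]), 'position': array([ 0.21343316, -0.5869225 ,  0.22190562]), 'eef_rot': array([-6.52988259e-04,  9.84831378e-01,  1.73512873e-01, -1.16007834e-04]), 'contact_force': array([0.45351603, 0.35443216, 0.12952822]), 'ft_torque': array([ 0.01288999, -0.09708116,  0.02714162]), 'grasp_force': 0.0, 'grip_width': 0.09179461199502272}
top valve 0.89 [364. 251.] 341 [ 0.451 -0.206  0.046] [ 0.491 -0.191  0.053]
top valve 0.67 [396. 273.] 311 [ 0.379 -0.29   0.045] [ 0.412 -0.265  0.053]
top valve 0.64 [336. 272.] 267 [ 0.393 -0.12   0.046] [ 0.411 -0.085  0.052]
top fixture 0.65 [225. 194.] 4845 [0.639 0.171 0.019] [0.814 0.291 0.1  ]
top fixture 0.54 [420. 174.] 118 [ 0.66  -0.404  0.038] [ 0.686 -0.391  0.047]
top nest 0.63 [221. 214.] 1021 [0.571 0.198 0.032] [0.649 0.249 0.085]
top nest 0.6 [371. 151.] 80 [ 0.746 -0.255  0.038] [ 0.759 -0.239  0.046]
top handle 0.78 [220. 216.] 1057 [0.571 0.198 0.031] [0.646 0.249 0.085]
top plunger 0.18 [418. 217.] 277 [ 0.535 -0.363  0.032] [ 0.574 -0.341  0.06 ]
side valve 0.91 [243. 289.] 568 [ 0.392 -0.137  0.045] [ 0.414 -0.058  0.051]
side valve 0.54 [274. 350.] 157 [ 0.4   -0.303  0.045] [ 0.414 -0.282  0.051]
side fixture 0.95 [286. 182.] 4038 [0.647 0.154 0.02 ] [0.82  0.33  0.102]
side nest 0.74 [254. 177.] 871 [0.567 0.199 0.032] [0.642 0.265 0.084]
side handle 0.72 [257. 179.] 872 [0.569 0.198 0.032] [0.653 0.263 0.084]
side handle 0.3 [408. 349.] 267 [ 0.658 -0.41   0.035] [ 0.693 -0.38   0.044]
side plunger 0.5 [297. 169.] 51 [0.683 0.159 0.058] [0.7   0.167 0.064]
```

```bash
python3 - <<'E'
import cv2
a=cv2.imread("pics/top.png"); 
cv2.imwrite("pics/top_c.png",cv2.resize(a[110:310,130:430],None,fx=2.66,fy=2.66,interpolation=cv2.INTER_CUBIC))
E
```

```text
(no output)
```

View pics/top_c.png

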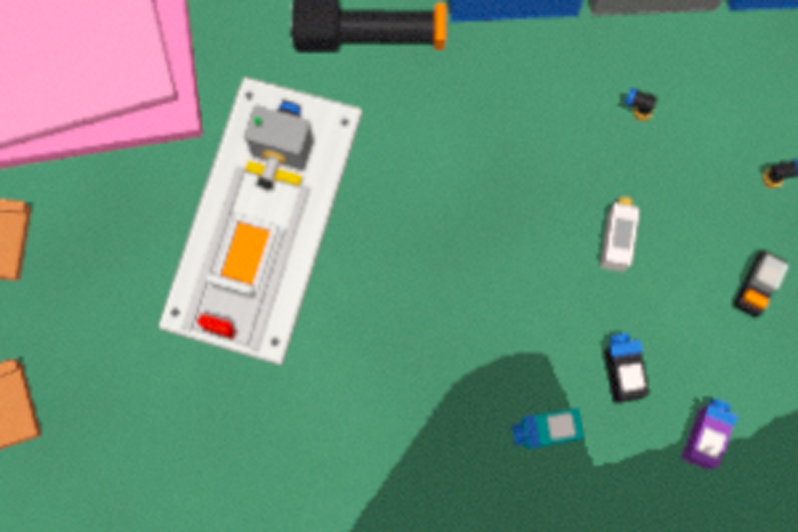

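The crop shows the black/blue valve at crop (627,368), with the turquoise and purple look-alikes below it. The fixture is on the left, with its orange nest at (245,252), red handle at (217,325) and tower at (280,135).

```bash
cat > m.py <<'E'
from h import *
def measure(W,c):
    hsv=cv2.cvtColor(c,cv2.COLOR_RGB2HSV); H,S,V=[hsv[...,i].astype(int) for i in range(3)]
    z=W[...,2]; r={}
    def rect(m,name):
        k,l,st,_=cv2.connectedComponentsWithStats(m.astype(np.uint8)); 
        if k<2: print(name,"none"); return
        j=1+np.argmax(st[1:,4]); p=W[l==j]; (cx,cy),wh,a=cv2.minAreaRect((p[:,:2]*1000).astype(np.float32))
        b=cv2.boxPoints(((cx,cy),wh,a)); e=max([b[1]-b[0],b[2]-b[1]],key=np.linalg.norm); e=e*np.sign(e[0])
        print(name,len(p),"c",round(cx,1),round(cy,1),"wh",np.round(wh,1),"long yaw %.3f"%np.arctan2(e[1],e[0]),"z %.4f"%np.median(p[:,2]),"med",np.round(np.median(p,0)*1000,1))
    inf=(W[...,1]>.03)&(W[...,0]>.4)&(W[...,0]<.9)&(W[...,1]<.36)
    rect(inf&(H>8)&(H<20)&(S>180)&(abs(z-.03)<.008),"orange")
    rect(inf&((H<6)|(H>174))&(S>160)&(z>.07)&(z<.09),"redtop")
    rect(inf&(z>.011)&(z<.12),"plate")
    v=(abs(W[...,0]-.455)<.06)&(abs(W[...,1]+.206)<.05)
    rect(v&(z>.038),"valvetop"); rect(v&(z>.015),"valve all")
    rect(v&(H>100)&(H<130)&(S>120)&(z>.038),"stripe")
E
python3 - <<'E'
from m import *
for n in("top","side"):
    d=np.load("/tmp/%s.npz"%n); print(n); measure(d["W"],d["c"])
E
```

```text
top
orange 237 c 601.1 191.7 wh [33.8 60.1] long yaw -0.340 z 0.0305 med [600.6 191.3  30.5]
redtop 53 c 516.9 217.4 wh [32.6 11.5] long yaw 1.228 z 0.0804 med [516.4 216.9  80.4]
plate 4634 c 645.7 173.3 wh [142.3 299. ] long yaw -0.345 z 0.0197 med [638.4 171.7  19.7]
valvetop 259 c 452.1 -210.7 wh [63.5 33. ] long yaw 0.103 z 0.0464 med [ 450.6 -209.7   46.4]
valve all 321 c 455.3 -209.9 wh [70.7 33.6] long yaw 0.093 z 0.0458 med [ 451.9 -207.8   45.8]
stripe 67 c 474.0 -207.7 wh [19.2 31.7] long yaw -1.486 z 0.0465 med [ 472.2 -208.4   46.5]
side
orange 144 c 599.5 194.9 wh [32.3 66.2] long yaw -0.368 z 0.0317 med [598.9 194.6  31.7]
redtop 50 c 518.4 217.5 wh [35.2 11.7] long yaw 1.193 z 0.0800 med [517.6 212.5  80. ]
plate 5400 c 706.5 250.7 wh [331.7 361.8] long yaw -0.336 z 0.0295 med [703.  184.2  29.5]
valvetop 398 c 449.6 -211.6 wh [60.3 34.7] long yaw 0.102 z 0.0452 med [ 449.9 -213.7   45.2]
valve all 591 c 455.0 -211.0 wh [71.2 34.7] long yaw 0.102 z 0.0440 med [ 449.3 -218.3   44. ]
stripe 77 c 473.3 -208.6 wh [12.5 32.6] long yaw -1.450 z 0.0456 med [ 473.1 -208.    45.6]
```

Call:
{"name": "apply_moves", "arguments": {
  "moves": [
    {"dp": [22, 34, 0], "rotation": [0, 0, -0.05], "hand": 1},
    {"dp": [44, 68, 0], "rotation": [0, 0, -0.1], "hand": 1},
    {"dp": [66, 102, 0], "rotation": [0, 0, -0.15], "hand": 1},
    {"dp": [88, 136, 0], "rotation": [0, 0, -0.2], "hand": 1},
    {"dp": [110, 170, 0], "rotation": [0, 0, -0.248], "hand": 1}
  ]
}}

```text
time_s: 1.02
position: [0.3242, -0.4158, 0.2227]
eef_rot: [0.0, 0.999, 0.049, 0.0]
contact_force: [0.5, -0.2, -0.1]
grip_width: 0.0922
grasp_force: 0.0
```

Call:
{"name": "apply_moves", "arguments": {
  "moves": [
    {"dp": [20, 33, 0], "rotation": [0, 0, 0], "hand": 1},
    {"dp": [40, 66, -5], "rotation": [0, 0, 0], "hand": 1},
    {"dp": [60, 99, -10], "rotation": [0, 0, 0], "hand": 1},
    {"dp": [80, 132, -15], "rotation": [0, 0, 0], "hand": 1},
    {"dp": [100, 165, -20], "rotation": [0, 0, 0], "hand": 1}
  ]
}}

```text
time_s: 1.43
position: [0.4243, -0.2507, 0.2027]
eef_rot: [0.0, 0.999, 0.05, 0.0]
contact_force: [0.4, -0.8, 0.5]
grip_width: 0.0918
grasp_force: 0.0
```

Call:
{"name": "apply_moves", "arguments": {
  "moves": [
    {"dp": [14, 21, -10], "rotation": [0, 0, 0], "hand": 1},
    {"dp": [28, 42, -20], "rotation": [0, 0, 0], "hand": 1},
    {"dp": [28, 42, -20], "rotation": [0, 0, 0], "hand": 1},
    {"dp": [28, 42, -20], "rotation": [0, 0, 0], "hand": 1}
  ]
}}

```text
time_s: 1.77
position: [0.4518, -0.2095, 0.1823]
eef_rot: [-0.0, 0.999, 0.052, -0.0]
contact_force: [0.9, -0.6, 0.8]
grip_width: 0.0922
grasp_force: 0.0
```

```bash
python3 - <<'E'
from m import *
o=bot.get_obs(); T=Tt(o); print(o["time_s"],o["position"],T[:3,0],o["contact_force"])
s=snap("wrist"); save(s,"w1.png"); W=cloud(s); print(s["mount"].round(3)); measure(W,s["color"])
E
```

```text
1.7667 [ 0.45175674 -0.20947063  0.1822725 ] [ 9.94647274e-01  1.03325012e-01 -8.61581125e-04] [ 0.94273853 -0.58115587  0.76294726]
[[ 0.001  0.962  0.274  0.078]
 [ 1.    -0.001 -0.    -0.   ]
 [ 0.     0.274 -0.962 -0.162]
 [ 0.     0.     0.     1.   ]]
orange none
redtop none
plate none
valvetop 30711 c 461.4 -207.2 wh [ 46.7 103. ] long yaw -1.460 z 0.2790 med [ 473.6 -193.3  279. ]
valve all 30711 c 461.4 -207.2 wh [ 46.7 103. ] long yaw -1.460 z 0.2790 med [ 473.6 -193.3  279. ]
stripe 465 c 472.5 -207.9 wh [13.4 31.1] long yaw -1.480 z 0.0466 med [ 472.7 -207.9   46.6]
```

View pics/w1.png

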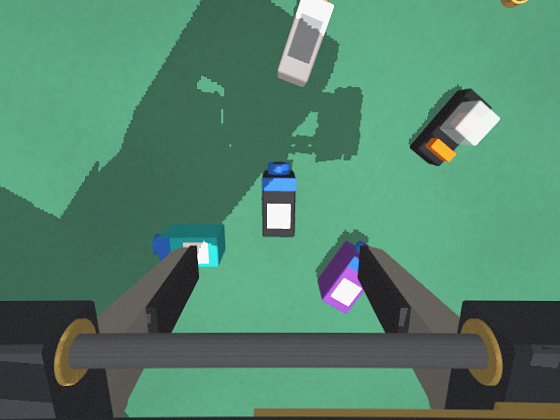

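Wrist view: the black valve is at (279,205) and lines up with the tool. The turquoise part (195,245) and purple part (345,275) are clear of the finger band. I'll take a refined valve pose from the wrist depth.

```bash
sed -i 's/^    v=(abs/    v=(z<.06)\&(abs/' m.py; python3 - <<'E'
from m import *
s=snap("wrist"); W=cloud(s); measure(W,s["color"])
E
```

```text
orange none
redtop none
plate none
valvetop 2008 c 449.7 -210.0 wh [59.6 31.5] long yaw 0.092 z 0.0463 med [ 451.4 -209.7   46.3]
valve all 2341 c 454.9 -209.4 wh [70.2 31.7] long yaw 0.098 z 0.0462 med [ 456.3 -209.1   46.2]
stripe 473 c 472.8 -207.9 wh [12.8 31.3] long yaw -1.478 z 0.0466 med [ 473.  -207.8   46.6]
```

Call:
{"name": "apply_moves", "arguments": {
  "moves": [
    {"dp": [-1, 0, -35], "rotation": [0, 0, 0], "hand": 1},
    {"dp": [-2, -0.5, -70], "rotation": [0, 0, -0.005], "hand": 1},
    {"dp": [-2, -0.5, -105], "rotation": [0, 0, -0.005], "hand": 1},
    {"dp": [-2, -0.5, -135], "rotation": [0, 0, -0.005], "hand": 1},
    {"dp": [-2, -0.5, -157], "rotation": [0, 0, -0.005], "hand": 1}
  ],
  "squeeze": 30
}}

```text
time_s: 2.28
position: [0.4484, -0.2119, 0.0238]
eef_rot: [-0.0, 0.999, 0.047, -0.0]
contact_force: [-0.1, 0.5, -0.4]
grip_width: 0.0919
grasp_force: 0.0
```

Call:
{"name": "apply_moves", "arguments": {
  "moves": [
    {"dp": [0, 0, 0], "rotation": [0, 0, 0], "hand": 1},
    {"dp": [0, 0, 0], "rotation": [0, 0, 0], "hand": 0.5},
    {"dp": [0, 0, 0], "rotation": [0, 0, 0], "hand": 0.2},
    {"dp": [0, 0, 0], "rotation": [0, 0, 0], "hand": 0.2},
    {"dp": [0, 0, 0], "rotation": [0, 0, 0], "hand": 0.2}
  ],
  "squeeze": 30
}}

```text
time_s: 2.7
position: [0.4507, -0.2116, 0.0272]
eef_rot: [0.001, 0.999, 0.048, 0.001]
contact_force: [-0.8, 0.5, -0.3]
grip_width: 0.0674
grasp_force: 0.0
```

Call:
{"name": "apply_moves", "arguments": {
  "moves": [
    {"dp": [0, 0, 0], "rotation": [0, 0, 0], "hand": 0.2},
    {"dp": [0, 0, 0], "rotation": [0, 0, 0], "hand": 0.2},
    {"dp": [0, 0, 0], "rotation": [0, 0, 0], "hand": 0.2},
    {"dp": [0, 0, 0], "rotation": [0, 0, 0], "hand": 0.2}
  ]
}}

```text
time_s: 3.03
position: [0.4497, -0.2109, 0.0259]
eef_rot: [0.0, 0.999, 0.048, 0.0]
contact_force: [0.3, 0.4, 0.8]
grip_width: 0.0406
grasp_force: 0.0
```

Call:
{"name": "apply_moves", "arguments": {
  "moves": [
    {"dp": [0, 0, 0], "rotation": [0, 0, 0], "hand": 0.2},
    {"dp": [0, 0, 0], "rotation": [0, 0, 0], "hand": 0.2},
    {"dp": [0, 0, 0], "rotation": [0, 0, 0], "hand": 0.2},
    {"dp": [0, 0, 0], "rotation": [0, 0, 0], "hand": 0.2},
    {"dp": [0, 0, 0], "rotation": [0, 0, 0], "hand": 0.2}
  ]
}}

```text
time_s: 3.45
position: [0.4496, -0.2108, 0.0256]
eef_rot: [-0.0, 0.999, 0.048, -0.0]
contact_force: [-1.2, 1.0, 4.4]
grip_width: 0.032
grasp_force: 30.0
```

Call:
{"name": "apply_moves", "arguments": {
  "moves": [
    {"dp": [0, 0, 30], "rotation": [0, 0, 0], "hand": 0.2},
    {"dp": [0, 0, 65], "rotation": [0, 0, 0], "hand": 0.2},
    {"dp": [0, 0, 100], "rotation": [0, 0, 0], "hand": 0.2},
    {"dp": [3, 20, 130], "rotation": [0, 0, -0.03], "hand": 0.2},
    {"dp": [7, 50, 150], "rotation": [0, 0, -0.07], "hand": 0.2}
  ]
}}

```text
time_s: 3.87
position: [0.4575, -0.1622, 0.1783]
eef_rot: [0.001, 1.0, 0.011, 0.001]
contact_force: [1.2, 0.9, -3.2]
grip_width: 0.0315
grasp_force: 30.0
```

Call:
{"name": "apply_moves", "arguments": {
  "moves": [
    {"dp": [5, 38, 2], "rotation": [0, 0, -0.04], "hand": 0.2},
    {"dp": [10, 76, 4], "rotation": [0, 0, -0.08], "hand": 0.2},
    {"dp": [15, 114, 6], "rotation": [0, 0, -0.12], "hand": 0.2},
    {"dp": [20, 152, 8], "rotation": [0, 0, -0.16], "hand": 0.2},
    {"dp": [25, 190, 10], "rotation": [0, 0, -0.2], "hand": 0.2}
  ]
}}

```text
time_s: 4.28
position: [0.4811, 0.0308, 0.1854]
eef_rot: [0.0, 0.996, -0.088, -0.0]
contact_force: [1.1, -0.0, -3.0]
grip_width: 0.0317
grasp_force: 30.0
```

Call:
{"name": "apply_moves", "arguments": {
  "moves": [
    {"dp": [5, 38, 0], "rotation": [0, 0, -0.04], "hand": 0.2},
    {"dp": [10, 76, 0], "rotation": [0, 0, -0.08], "hand": 0.2},
    {"dp": [15, 114, 0], "rotation": [0, 0, -0.12], "hand": 0.2},
    {"dp": [20, 152, 0], "rotation": [0, 0, -0.15], "hand": 0.2},
    {"dp": [25, 190, 0], "rotation": [0, 0, -0.17], "hand": 0.2}
  ]
}}

```text
time_s: 4.7
position: [0.5061, 0.2209, 0.185]
eef_rot: [0.0, 0.985, -0.172, -0.0]
contact_force: [1.4, -0.6, -3.0]
grip_width: 0.0316
grasp_force: 30.0
```

Call:
{"name": "apply_moves", "arguments": {
  "moves": [
    {"dp": [0, 5, 0], "rotation": [0, 0, 0], "hand": 0.2},
    {"dp": [0, 5, 0], "rotation": [0, 0, 0], "hand": 0.2},
    {"dp": [0, 5, 0], "rotation": [0, 0, 0], "hand": 0.2}
  ]
}}

```text
time_s: 4.95
position: [0.5058, 0.2237, 0.1848]
eef_rot: [0.001, 0.985, -0.17, -0.001]
contact_force: [-0.7, -0.1, -2.7]
grip_width: 0.0319
grasp_force: 30.0
```

```bash
python3 - <<'E'
from m import *
o=bot.get_obs(); T=Tt(o); print(o["time_s"],o["position"],np.arctan2(T[1,0],T[0,0]),o["contact_force"])
s=snap("wrist"); save(s,"w2.png"); W=cloud(s); np.savez("/tmp/w2.npz",W=W,c=s["color"]); measure(W,s["color"])
E
```

```text
4.95 [0.50583955 0.22365505 0.1848054 ] -0.3426536775008606 [-0.66489358 -0.07670678 -2.69435561]
orange 2553 c 598.0 192.3 wh [36.8 67.6] long yaw -0.328 z 0.0304 med [596.8 191.5  30.4]
redtop 19 c 528.0 229.3 wh [10.2  1.1] long yaw 1.346 z 0.0715 med [528.5 231.   71.5]
plate 28370 c 590.7 194.5 wh [140.7 183.4] long yaw -0.344 z 0.0178 med [601.7 191.6  17.8]
valvetop none
valve all none
stripe none
```

View pics/w2.png

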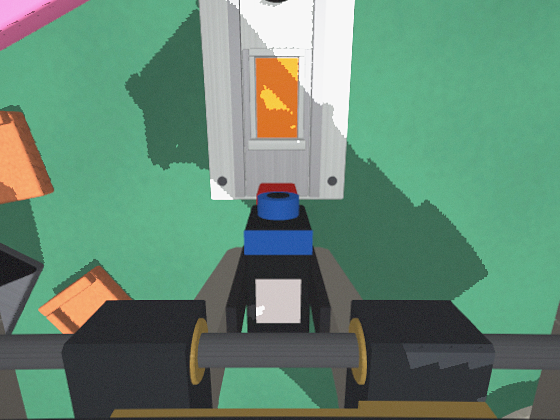

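Wrist view: the nest is fully visible around (275,97), and the held valve is square to it with its port forward at (278,205). The pocket measures 37 x 68 mm, as expected, centred near (598.5, 192).

Call:
{"name": "apply_moves", "arguments": {
  "moves": [
    {"dp": [31, -11, 0], "rotation": [0, 0, 0], "hand": 0.2},
    {"dp": [62, -22, 0], "rotation": [0, 0, 0], "hand": 0.2},
    {"dp": [92, -32, 0], "rotation": [0, 0, 0], "hand": 0.2},
    {"dp": [92.5, -32, -30], "rotation": [0, 0, 0], "hand": 0.2},
    {"dp": [92.5, -32, -60], "rotation": [0, 0, 0], "hand": 0.2}
  ]
}}

```text
time_s: 5.42
position: [0.6022, 0.1897, 0.1265]
eef_rot: [-0.001, 0.985, -0.173, 0.002]
contact_force: [-0.2, 0.2, -3.6]
grip_width: 0.032
grasp_force: 30.0
```

Call:
{"name": "apply_moves", "arguments": {
  "moves": [
    {"dp": [0, 0, -20], "rotation": [0, 0, 0], "hand": 0.2},
    {"dp": [0, 0, -40], "rotation": [0, 0, 0], "hand": 0.2},
    {"dp": [0, 0, -50], "rotation": [0, 0, 0], "hand": 0.2},
    {"dp": [0, 0, -50], "rotation": [0, 0, 0], "hand": 0.2},
    {"dp": [0, 0, -50], "rotation": [0, 0, 0], "hand": 0.2}
  ]
}}

```text
time_s: 5.83
position: [0.5991, 0.1911, 0.0758]
eef_rot: [0.0, 0.985, -0.172, -0.0]
contact_force: [0.3, 0.5, -2.2]
grip_width: 0.032
grasp_force: 30.0
```

```bash
python3 - <<'E'
from m import *
o=bot.get_obs(); T=Tt(o); print(o["time_s"],o["position"],np.arctan2(T[1,0],T[0,0]),o["contact_force"])
s=snap("wrist"); save(s,"w3.png"); t=snap("side");a=t["color"][110:260,180:380,::-1]
cv2.imwrite("pics/s3.png",np.vstack([s["color"][:,:,::-1][:300], cv2.resize(a,(400,300),interpolation=cv2.INTER_CUBIC).copy() if 0 else cv2.copyMakeBorder(cv2.resize(a,(400,300)),0,0,0,160,0)]))
E
```

```text
5.8333 [0.59908937 0.19109456 0.07577219] -0.34524759530171883 [ 0.25575631  0.54180142 -2.1538416 ]
```

View pics/s3.png

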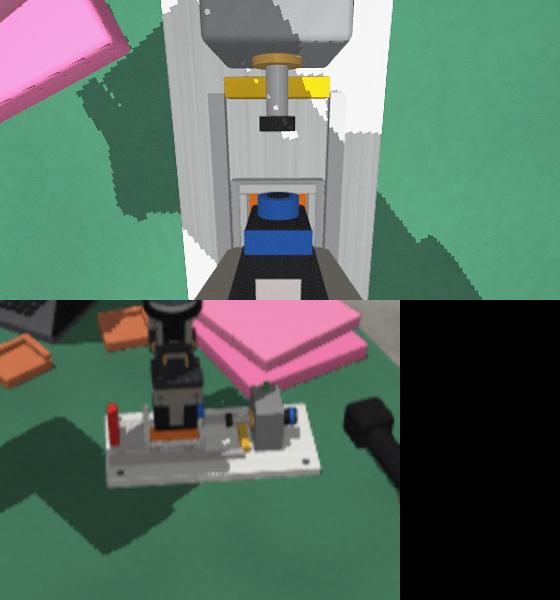

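The valve hangs centred over the pocket: port at (278,205), pocket walls at 232 to 322. In the side view it sits above the orange floor, with clear space before the plunger. Lowering it now.

Call:
{"name": "apply_moves", "arguments": {
  "moves": [
    {"dp": [0, 0.5, -6], "rotation": [0, 0, 0], "hand": 0.2},
    {"dp": [0, 0.5, -12], "rotation": [0, 0, 0], "hand": 0.2},
    {"dp": [0, 0.5, -17], "rotation": [0, 0, 0], "hand": 0.2},
    {"dp": [0, 0.5, -19], "rotation": [0, 0, 0], "hand": 0.2},
    {"dp": [0, 0.5, -19], "rotation": [0, 0, 0], "hand": 0.2}
  ]
}}

```text
time_s: 6.35
position: [0.5988, 0.1926, 0.056]
eef_rot: [0.0, 0.985, -0.171, -0.0]
contact_force: [-0.2, 0.3, -2.7]
grip_width: 0.0318
grasp_force: 30.0
```

Call:
{"name": "apply_moves", "arguments": {
  "moves": [
    {"dp": [0, 0, -1], "rotation": [0, 0, 0], "hand": 0.2},
    {"dp": [0, 0, -1.5], "rotation": [0, 0, 0], "hand": 0.2},
    {"dp": [0, 0, -1.5], "rotation": [0, 0, 0], "hand": 0.2}
  ]
}}

```text
time_s: 6.6
position: [0.5994, 0.1926, 0.0556]
eef_rot: [-0.0, 0.985, -0.171, 0.0]
contact_force: [-1.3, -1.9, 2.6]
grip_width: 0.0318
grasp_force: 30.0
```

Call:
{"name": "apply_moves", "arguments": {
  "moves": [
    {"dp": [0, 0, 0], "rotation": [0, 0, 0], "hand": 0.7},
    {"dp": [0, 0, 0], "rotation": [0, 0, 0], "hand": 0.7},
    {"dp": [0, 0, 0], "rotation": [0, 0, 0], "hand": 0.7},
    {"dp": [0, 0, 0], "rotation": [0, 0, 0], "hand": 0.7},
    {"dp": [0, 0, 0], "rotation": [0, 0, 0], "hand": 0.7}
  ]
}}

```text
time_s: 7.02
position: [0.5991, 0.1926, 0.055]
eef_rot: [-0.0, 0.985, -0.171, 0.0]
contact_force: [-0.0, -0.5, -0.1]
grip_width: 0.0634
grasp_force: 0.0
```

Call:
{"name": "apply_moves", "arguments": {
  "moves": [
    {"dp": [0, 0, 5], "rotation": [0, 0, 0], "hand": 0.7},
    {"dp": [0, 0, 20], "rotation": [0, 0, 0], "hand": 0.7},
    {"dp": [0, 0, 45], "rotation": [0, 0, 0], "hand": 0.7},
    {"dp": [0, 0, 75], "rotation": [0, 0, 0], "hand": 0.7},
    {"dp": [0, 0, 95], "rotation": [0, 0, 0], "hand": 0.7}
  ]
}}

```text
time_s: 7.43
position: [0.5998, 0.1928, 0.1527]
eef_rot: [-0.0, 0.985, -0.171, 0.001]
contact_force: [0.9, -0.0, 0.6]
grip_width: 0.0648
grasp_force: 0.0
```

Call:
{"name": "apply_moves", "arguments": {
  "moves": [
    {"dp": [-30, 11, 0], "rotation": [0, 0, 0], "hand": 0.7},
    {"dp": [-60, 22, 0], "rotation": [0, 0, 0], "hand": 0.7},
    {"dp": [-85, 30, 0], "rotation": [0, 0, 0], "hand": 0.7},
    {"dp": [-110, 39, 0], "rotation": [0, 0, 0], "hand": 0.7},
    {"dp": [-110, 39, 0], "rotation": [0, 0, 0], "hand": 0.7}
  ]
}}

```text
time_s: 7.85
position: [0.4849, 0.2322, 0.1502]
eef_rot: [0.0, 0.985, -0.171, -0.001]
contact_force: [0.6, 0.0, 0.2]
grip_width: 0.0643
grasp_force: 0.0
```

```bash
python3 - <<'E'
from m import *
o=bot.get_obs(); T=Tt(o); print(o["time_s"],o["position"],np.arctan2(T[1,0],T[0,0]),o["contact_force"],o["grip_width"])
s=snap("wrist"); save(s,"w4.png"); W=cloud(s); np.savez("/tmp/w4.npz",W=W,c=s["color"]); measure(W,s["color"])
p=W.copy(); a=-.344; R2=np.array([[np.cos(a),np.sin(a)],[-np.sin(a),np.cos(a)]])
q=(W[...,:2]-[.5985,.192])@R2.T*1000
m=(W[...,2]>.072)&(W[...,2]<.08)&(abs(q[...,0])<60)&(abs(q[...,1])<25); print("valve top in nest frame",np.nanpercentile(q[m],[2,50,98],axis=0).round(1),np.nanmedian(W[m][:,2]))
E
```

```text
7.85 [0.48485989 0.23220156 0.15017011] -0.34293833653985856 [0.58161205 0.02707588 0.18640434] 0.06430836209025824
orange 412 c 596.2 192.4 wh [36.6 62.4] long yaw -0.343 z 0.0303 med [570.6 193.4  30.3]
redtop 881 c 518.6 220.6 wh [34.7 12.9] long yaw 1.229 z 0.0797 med [519.  220.1  79.7]
plate 30079 c 574.9 200.3 wh [141.  149.8] long yaw -0.343 z 0.0265 med [580.1 200.   26.5]
valvetop none
valve all none
stripe none
valve top in nest frame [[-27.8 -13.9]
 [  2.2   1. ]
 [ 28.7  16.6]] 0.0761839661581504
```

View pics/w4.png

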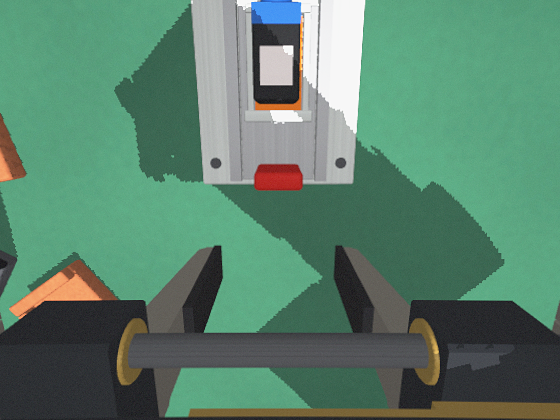

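The valve sits flat and upright in the nest (top at z 0.076), with its port forward at (275,10). The handle top is at (278,177), world (518.6, 220.6).

Call:
{"name": "apply_moves", "arguments": {
  "moves": [
    {"dp": [15, -5, 0], "rotation": [0, 0, 0], "hand": 0.7},
    {"dp": [29.5, -11, 0], "rotation": [0, 0, 0], "hand": 0.7},
    {"dp": [29.5, -11, -10], "rotation": [0, 0, 0], "hand": 0.7},
    {"dp": [29.5, -11, -20], "rotation": [0, 0, 0], "hand": 0.7},
    {"dp": [29.5, -11, -20], "rotation": [0, 0, 0], "hand": 0.7}
  ]
}}

```text
time_s: 8.32
position: [0.518, 0.2193, 0.1273]
eef_rot: [0.001, 0.985, -0.172, -0.002]
contact_force: [-0.5, -0.8, -0.3]
grip_width: 0.064
grasp_force: 0.0
```

Call:
{"name": "apply_moves", "arguments": {
  "moves": [
    {"dp": [0, 0, 0], "rotation": [0, 0, 0], "hand": 0.7},
    {"dp": [0, 0, 0], "rotation": [0, 0, 0], "hand": 0.7}
  ]
}}

```text
time_s: 8.48
position: [0.5183, 0.2203, 0.1296]
eef_rot: [0.0, 0.985, -0.171, -0.001]
contact_force: [-0.3, -0.3, 0.9]
grip_width: 0.0645
grasp_force: 0.0
```

Aligned over the handle; going down to TCP z ≈ 0.060 and gripping it.

Call:
{"name": "apply_moves", "arguments": {
  "moves": [
    {"dp": [0, 0.3, -20], "rotation": [0, 0, 0], "hand": 0.7},
    {"dp": [0, 0.3, -40], "rotation": [0, 0, 0], "hand": 0.7},
    {"dp": [0, 0.3, -60], "rotation": [0, 0, 0], "hand": 0.7},
    {"dp": [0, 0.3, -70], "rotation": [0, 0, 0], "hand": 0.7},
    {"dp": [0, 0.3, -70], "rotation": [0, 0, 0], "hand": 0.5}
  ]
}}

```text
time_s: 8.9
position: [0.5172, 0.2205, 0.0583]
eef_rot: [0.001, 0.985, -0.171, -0.001]
contact_force: [-0.3, -0.9, -0.3]
grip_width: 0.06
grasp_force: 0.0
```

Call:
{"name": "apply_moves", "arguments": {
  "moves": [
    {"dp": [0, 0, 0], "rotation": [0, 0, 0], "hand": 0.2},
    {"dp": [0, 0, 0], "rotation": [0, 0, 0], "hand": 0.2},
    {"dp": [0, 0, 0], "rotation": [0, 0, 0], "hand": 0.2},
    {"dp": [0, 0, 0], "rotation": [0, 0, 0], "hand": 0.2},
    {"dp": [0, 0, 0], "rotation": [0, 0, 0], "hand": 0.2}
  ],
  "squeeze": 50
}}

```text
time_s: 9.32
position: [0.5185, 0.2201, 0.0612]
eef_rot: [0.001, 0.985, -0.171, 0.0]
contact_force: [-1.3, -5.6, 6.3]
grip_width: 0.0359
grasp_force: 50.0
```

Call:
{"name": "apply_moves", "arguments": {
  "moves": [
    {"dp": [0, 0, 0], "rotation": [0, 0, 0], "hand": 0.2},
    {"dp": [0, 0, 0], "rotation": [0, 0, 0], "hand": 0.2},
    {"dp": [0, 0, 0], "rotation": [0, 0, 0], "hand": 0.2},
    {"dp": [0, 0, 0], "rotation": [0, 0, 0], "hand": 0.2}
  ]
}}

```text
time_s: 9.65
position: [0.5185, 0.22, 0.0612]
eef_rot: [0.001, 0.985, -0.171, 0.0]
contact_force: [-1.7, -6.3, 5.8]
grip_width: 0.0355
grasp_force: 50.0
```

Call:
{"name": "apply_moves", "arguments": {
  "moves": [
    {"dp": [2.8, -1, 0], "rotation": [0, 0, 0], "hand": 0.2},
    {"dp": [7.5, -2.7, 0], "rotation": [0, 0, 0], "hand": 0.2},
    {"dp": [13.2, -4.7, 0], "rotation": [0, 0, 0], "hand": 0.2},
    {"dp": [18.8, -6.7, 0], "rotation": [0, 0, 0], "hand": 0.2},
    {"dp": [23.5, -8.4, 0], "rotation": [0, 0, 0], "hand": 0.2}
  ]
}}

```text
time_s: 10.07
position: [0.542, 0.2117, 0.0612]
eef_rot: [0.001, 0.985, -0.171, -0.0]
contact_force: [-3.1, -4.3, 6.3]
grip_width: 0.0358
grasp_force: 50.0
```

Call:
{"name": "apply_moves", "arguments": {
  "moves": [
    {"dp": [3.8, -1.35, 0], "rotation": [0, 0, 0], "hand": 0.2},
    {"dp": [7.5, -2.7, 0], "rotation": [0, 0, 0], "hand": 0.2},
    {"dp": [11.3, -4, 0], "rotation": [0, 0, 0], "hand": 0.2},
    {"dp": [15, -5.4, 0], "rotation": [0, 0, 0], "hand": 0.2},
    {"dp": [18.8, -6.7, 0], "rotation": [0, 0, 0], "hand": 0.2}
  ]
}}

```text
time_s: 10.48
position: [0.5598, 0.2053, 0.0611]
eef_rot: [0.001, 0.985, -0.171, -0.001]
contact_force: [-8.7, -1.2, 9.5]
grip_width: 0.0355
grasp_force: 50.0
```

Call:
{"name": "apply_moves", "arguments": {
  "moves": [
    {"dp": [2, -0.7, 0], "rotation": [0, 0, 0], "hand": 0.2},
    {"dp": [4, -1.4, 0], "rotation": [0, 0, 0], "hand": 0.2},
    {"dp": [5, -1.8, 0], "rotation": [0, 0, 0], "hand": 0.2},
    {"dp": [5, -1.8, 0], "rotation": [0, 0, 0], "hand": 0.2}
  ]
}}

```text
time_s: 10.82
position: [0.5644, 0.2037, 0.0612]
eef_rot: [0.001, 0.985, -0.171, -0.001]
contact_force: [-7.5, -1.2, 8.6]
grip_width: 0.0356
grasp_force: 50.0
```

Call:
{"name": "apply_moves", "arguments": {
  "moves": [
    {"dp": [1, -0.35, 0], "rotation": [0, 0, 0], "hand": 0.2},
    {"dp": [2, -0.7, 0], "rotation": [0, 0, 0], "hand": 0.2},
    {"dp": [2, -0.7, 0], "rotation": [0, 0, 0], "hand": 0.2}
  ]
}}

```text
time_s: 11.07
position: [0.5661, 0.2031, 0.0612]
eef_rot: [0.001, 0.985, -0.171, -0.002]
contact_force: [-9.7, -0.6, 9.8]
grip_width: 0.0354
grasp_force: 50.0
```

Call:
{"name": "apply_moves", "arguments": {
  "moves": [
    {"dp": [1, -0.35, 0], "rotation": [0, 0, 0], "hand": 0.2},
    {"dp": [2, -0.7, 0], "rotation": [0, 0, 0], "hand": 0.2},
    {"dp": [2, -0.7, 0], "rotation": [0, 0, 0], "hand": 0.2}
  ]
}}

```text
time_s: 11.32
position: [0.5666, 0.2029, 0.0612]
eef_rot: [0.001, 0.985, -0.171, -0.003]
contact_force: [-16.2, 2.4, 15.1]
grip_width: 0.0355
grasp_force: 50.0
```

Call:
{"name": "apply_moves", "arguments": {
  "moves": [
    {"dp": [1, -0.35, 0], "rotation": [0, 0, 0], "hand": 0.2},
    {"dp": [1.5, -0.5, 0], "rotation": [0, 0, 0], "hand": 0.2},
    {"dp": [1.5, -0.5, 0], "rotation": [0, 0, 0], "hand": 0.2}
  ]
}}

```text
time_s: 11.57
position: [0.5667, 0.2028, 0.0611]
eef_rot: [0.001, 0.985, -0.172, -0.004]
contact_force: [-22.1, 5.5, 17.8]
grip_width: 0.0359
grasp_force: 50.0
```

The position has stalled while the push force climbs from 10 to 23 N, so the slide is on the hard stop. One check look.

```bash
python3 - <<'E'
from m import *
s=snap("wrist"); t=snap("side"); W=cloud(s); o=bot.get_obs()
a=cv2.resize(t["color"][110:260,180:380,::-1],(400,300),interpolation=cv2.INTER_CUBIC)
cv2.imwrite("pics/s5.png",np.vstack([s["color"][:300,:,::-1],cv2.copyMakeBorder(a,0,0,0,160,0)]))
an=-.344; R2=np.array([[np.cos(an),np.sin(an)],[-np.sin(an),np.cos(an)]]); q=(W[...,:2]-[.6457,.1733])@R2.T*1000
m=(W[...,2]>.072)&(W[...,2]<.08)&(abs(q[...,0])<40)&(abs(q[...,1])<25); print(np.nanpercentile(q[m],[2,50,98],axis=0).round(1),np.nanmedian(W[m][:,2]),o["contact_force"],o["position"])
E
```

```text
[[-33.6 -12.3]
 [ -2.7   3. ]
 [ 23.   18.1]] 0.07620530600651253 [-21.18832669   6.43825119  18.24702858] [0.56669071 0.2028359  0.06114963]
```

View pics/s5.png

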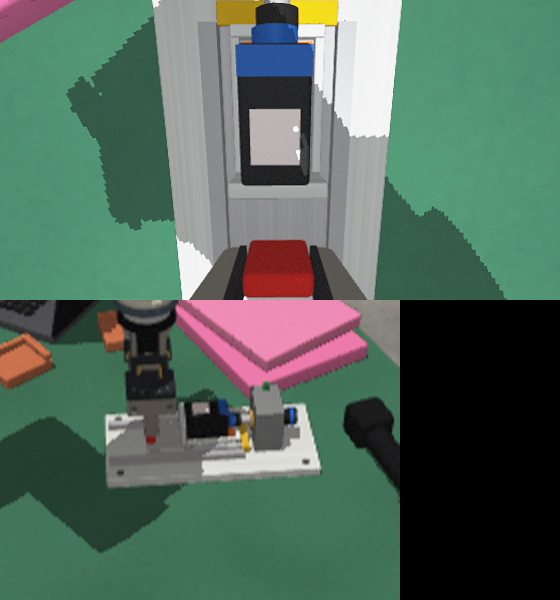

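The slide's front edge is against the yellow bar (275,15). The valve is upright against the back plate with its port pressed on the plunger tip (277,20), and the gripper holds the handle. The block centre is at fixture x ≈ -5 mm, as expected at home.

```bash
python3 -c "
from bench import bot
print(bot.finish_job())"
```

```text
the job is handed in; nothing more can be done
None
```

The job is handed in: the black valve sits upright in the nest with its blue port pressing the plunger back, and the slide is held home on its hard stop with the gripper on the red handle (about 22 N push, 50 N grip); the other parts were not moved, and no judging result was returned.

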